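# Hook the roller bracket into the slotted rack and press it down until it locks

### The job

Take the blue roller bracket, hook both its hooks into the two slots in the front of the slotted rack and press it down until the spring lock snaps over it, so that it hangs upright, fully home and flush. Feel for the slots gently, without forcing the rack, leave everything else where it is, and let go of the bracket when it is locked.

Things in the scene. Friction and masses are not known exactly. Their poses are not given: they have to be found in the camera images.
- bracket: Blue L-shaped roller bracket, about 0.3 kg, standing on the table as it is to hang. Origin: bottom middle of the back face; x points out of that face, the way the hooks point; z up. Back plate 28 mm wide (y), 110 high, 8 thick. A foot 10 mm high runs forward to x = -130 mm and ends in a fork 64 mm wide, 35 high, with black cheeks, that takes a roller's end.
- web_top (a point): Middle of the top edge of the bracket's upright web, its highest part and the place to grip (across y) and to press: 26 mm in front of the back face (x = -26), 125 mm above the origin. The web is 14 mm thick (y), spans x = -44 to -8 mm and goes straight down to the foot.
- hook_up (a point): Underside of the upper hook's tongue, at the bracket's back face, z = 90 mm. Both hooks: steel, 10 mm wide (y), a tongue 8 mm thick (z) with a lip hanging 14 mm below it, 6.5 mm from the back face; so 22 mm high. The upper sticks out 20 mm, counting the catch tooth at the foot of its lip (z = 76 to 81 mm).
- hook_low (a point): The same point of the lower hook, 60 mm below (z = 30 mm). This hook has no tooth and sticks out 14 mm.
- rack: Rack bolted to the table: dark foot plate 170 mm wide behind the front face, two grey cheeks 186 mm high, and in front of them a steel strip 60 mm wide, 5 thick, with two slots one above the other. Origin: on the table below the middle of the strip's front face (plane x = 0); x points into the slots, from front to back; z up. The bracket's x must point along the rack's x.
- slot_up (a point): Front face, z = 141 mm: where the middle of the upper slot's lower edge would be with the strip on its bottom stop. The strip is clamped 6 to 42 mm above that, not measured. Slots 18 mm wide, 26 high; strip's top 50 mm above the upper lower edge. Feel for them: too low, the tooth stops the bracket's back 20 mm short of the strip; too high, the tooth goes in and the lips stop it 14 mm short.
- slot_low (a point): The same for the lower slot, 60 mm below (z = 81). The hooks enter with the tongues' undersides 14 to 18 mm above the slots' true lower edges. Pushed in until the back is flush on the strip, the bracket then goes down until the tongues rest on those edges: locked. The lock resists with some 10 to 15 N and gives way suddenly 2 or 3 mm before home; the weight is not enough. 60 N bends the strip.
- lock_leaf (a joint): The yellow spring leaf of the lock, 40 mm long, hinged inside the rack behind the upper slot. Its angle in rad: 0 at rest (also once it has snapped over the hook's tooth), up to about 0.1 while the tooth is pushing past it.
- tell_pin (a joint): The red tell-tale behind the lower slot, with a red flag at the back of the rack: how far in m the lower hook has pushed it down; 0 with no bracket down, about 0.006 when the bracket is fully home. It starts to move 6 mm before home. A weak spring (about 1 N) lifts it.
- dome_mould: Bystander, leave alone: round blue rubber mould with bumps on top, 112 mm wide, 62 mm high. Origin: middle of its underside.
- ring_mould: Bystander, leave alone: blue ring-shaped mould, 124 mm wide, 85 mm high. Origin: middle of its underside.
- amber_dish: Bystander, leave alone: upturned amber glass dish, 120 mm wide, 58 mm high. Origin: middle of its underside.
- clay_roller: Bystander, leave alone: grey lumpy texture roller lying down, 170 mm long, 42 mm thick. Origin: middle of its underside.
- dark_roller: Bystander, leave alone: black lumpy texture roller lying down, 170 mm long, 42 mm thick. Origin: middle of its underside.
- knife: Bystander, leave alone: black palette knife, 200 mm long. Origin: middle of its underside.
- shell: Bystander, leave alone: blue-green glazed ceramic fan, 115 mm long, 27 mm high. Origin: middle of its underside.

How it is judged:
By the outcome, as a careful person would: the job done as asked, in the order asked, and still so for the second after the job is handed in, with the robot touching nothing.
It also fails if it takes over 67 s, if anything falls off the work surface, if the arm or the gripper's body presses on something with over 40 N, if the wrist force passes 120 N, or if a joint passes its speed limit or range.

### The arm

A 7-joint arm with a two-finger parallel gripper is mounted at the origin on the work surface. World frame = base frame: x ahead of the robot, y to its left, z up, the work surface at z = 0. Lengths are in m, angles in rad, forces in N, time in s.
With the tool pointing down it reaches from about 0.425 to 0.875 m from the base axis. Payload 4.7 kg.
Tool frame: the origin (TCP) lies on the centre line of the jaws, within the pads' length; the fingertips stand ahead of it and the grasp point (between the pads) lies 2 mm behind it (nose_length is the z of the fingertips in the tool frame, in m); z points along the fingers, y is the line along which they close (so a half turn about z gives the same grasp; the last joint's range is limited). The gripper opens to 87 mm and grips with 3 to 60 N. Pads are 19 mm wide; open, the fingers measure 117 mm over their backs; the gripper's body (75 mm by 190 mm) begins 51 mm behind the grasp point.
Start: joints at [1.15, 0.321, -0.07, 1.45, 0.023, 1.371, -0.057], TCP at [0.274, -0.59, 0.24] pointing down, gripper open.
Joint ranges: [-2.86, 2.86], [-0.3, 2.09], [-1.38, 1.24], [0.06, 2.45], [-1.56, 4.7], [0.09, 2.05], [-2.69, 2.69]. Speed limits (rad/s): [2.57, 2.57, 3.14, 3.14, 3.14, 3.14, 3.14].

### API

Orientations are given as a rotation vector (axis times angle).
In Python, from bench import * gives the robot as it stands.
- The arm moves only by the tool send_rows, never from a script. Its arguments are lists of equal length, an entry for each row: "xyz": the shift along the tool's x, y, z in mm, a list of three; "dr": the turn, a rotation vector about the tool's x, y, z in rad, a list of three. A call has exactly 10 rows; each row is the pose to reach, as a shift and turn from the pose commanded when the call began, along the tool's axes at that moment; what a row does not reach only later rows make up. A row lasts 1/12 s, in which the tool goes at most 41.7 mm and 7.16 degrees, less where a joint would pass 70% of its speed; a pose out of reach is approached as far as the arm can. A call with a gripper value outside its range is refused whole. "jaw" is the finger opening in mm, from 0 to 87, set as the call begins (left out, the last holds). The fingers move at their own pace and stop on an object; "grip_force" is the grip in N (left out, the last holds). Time passes only in rows, so rows that repeat a pose let the fingers close, or fill a call up. It gives the time, the measured TCP pose, the force, the opening and the grip force at its end, in the units of the state.
- get_state(): the state, without advancing time (a new reading comes with each control period).
- get_image(name): name is "scene" or "top"; returns the picture (480x640x3 uint8, red, green, blue); there is no depth.
- calibration(name): a dict with "vfov" (degrees; the focal length in pixels is half the picture's height over the tangent of half this angle, whatever the lens; pixels are square), "cx", "cy" (the principal point, pixels), "rvec" (rotation vector, rad) and "tvec" (3), from world to camera coordinates, as OpenCV has them. Camera axes: x right, y down, z forward; pixel columns grow to the right and rows downward; lengths in m; the calibration is good to about 2 mm. A picture is of the moment at which its call begins. calibration takes no time and is no camera call.
- close_job(): hands the job in; it is judged then, once.
The state is a dict: "time": time; "joint_positions": joint angles; "qd": joint speeds; "joint_torque": joint torques, N m; "position": TCP position; "tool_rot": TCP orientation; "ft_force": force on the tool from outside, world axes, zero at the start; "torque": the same for the moment, N m; "grip_width": opening from 0.0 (shut) to 1.0 (fully open); "grip_force": force on a finger pad.
Only numpy, scipy, OpenCV 4.12 (cv2) and the standard library are available. Lean on these libraries where they do the work, as an engineer would, in place of code of your own. Each camera call takes 0.05 s, during which the arm holds its last target. There are 200 camera calls.

## Working session

There is one attempt and no reset: what is moved stays moved. The work goes in short steps, Python scripts to look and compute and a tool call to move; the robot and the scene stay as the last step left them, time stands still between calls to the robot, and variables do not carry over. Pictures are saved under pics/ and viewed, at most 10 in all, crops included, and the job is handed in when it is done.

Besides the shell and the picture viewer there is one more tool, called after "Call:" as name(argument=value, ...), one argument or row to a line, values as JSON. send_rows: Moves the arm, as the interface text tells. Its arguments: {"type":"object","properties":{"xyz":{"type":"array"},"dr":{"type":"array"},"jaw":{"type":"number"},"grip_force":{"type":"number"}},"required":["xyz","dr"]}

```bash
mkdir -p pics; cat > h.py <<'E'
from bench import *
import numpy as np, cv2
from scipy.spatial.transform import Rotation as R
def cam(n):
    c=calibration(n); f=240/np.tan(np.radians(c["vfov"])/2)
    K=np.array([[f,0,c["cx"]],[0,f,c["cy"]],[0,0,1]]); Rm=R.from_rotvec(c["rvec"]).as_matrix(); return K,Rm,np.array(c["tvec"])
def ray(n,u,v):
    K,Rm,t=cam(n); d=Rm.T@np.linalg.solve(K,[u,v,1]); return -Rm.T@t,d
def onz(n,u,v,z):
    o,d=ray(n,u,v); return o+d*(z-o[2])/d[2]
def proj(n,p):
    K,Rm,t=cam(n); q=K@(Rm@np.array(p)+t); return q[:2]/q[2]
E
python3 - <<'E'
from h import *
for n in("scene","top"):
    im=get_image(n); cv2.imwrite(f"pics/{n}0.png",im[:,:,::-1]); c=calibration(n); print(c, ray(n,320,240))
s=get_state(); print(s); print(R.from_rotvec(s["tool_rot"]).as_matrix().round(3))
E
```

```text
{'vfov': 55.85069084103552, 'cx': 311.0941655294132, 'cy': 242.12310177881164, 'rvec': array([ 2.04178061,  1.6343888 , -0.49201635]), 'tvec': array([-0.12925218, -0.36253253,  1.65097791])} (array([ 1.23068205, -0.16916878,  1.15354568]), array([-0.55080242,  0.16028184, -0.81935051]))
{'vfov': 51.1072249329579, 'cx': 317.5964695218107, 'cy': 242.530309051922, 'rvec': array([ 2.16704703, -2.10388604,  0.19996954]), 'tvec': array([-0.03802486,  0.60221933,  1.48573069])} (array([ 0.3356804 , -0.00537243,  1.56805597]), array([ 0.17888772, -0.01426949, -0.98379058]))
{'time': 0.1, 'joint_positions': array([ 1.15010823,  0.32173925, -0.07006416,  1.45157799,  0.02256288,
        1.37082995, -0.05690077]), 'qd': array([-0.00057687, -0.00179887,  0.00124559, -0.00317366, -0.0020984 ,
        0.00165817, -0.00038268]), 'joint_torque': array([-2.69969260e-04, -4.92570555e+01, -4.05662460e-01, -3.13398814e+01,
       -6.41150982e-02,  3.95710382e-02,  9.64681817e-05]), 'position': array([ 0.27354229, -0.58909993,  0.23856441]), 'tool_rot': array([-3.06597713e+00, -6.77228735e-01,  7.00653173e-04]), 'ft_force': array([-0.46041948,  0.3946397 , -0.06479443]), 'torque': array([ 0.04985674, -0.00389956,  0.00675425]), 'grip_force': 0.0, 'grip_width': 0.9996507164558904}
[[ 0.907  0.421 -0.001]
 [ 0.421 -0.907  0.002]
 [-0.    -0.002 -1.   ]]
```

View pics/scene0.png

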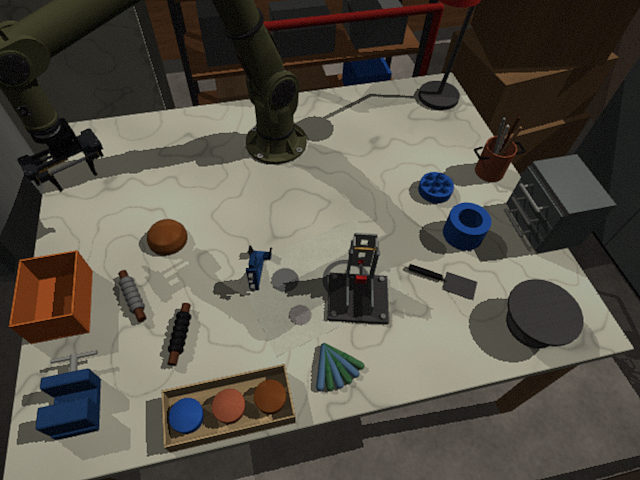

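View pics/top0.png

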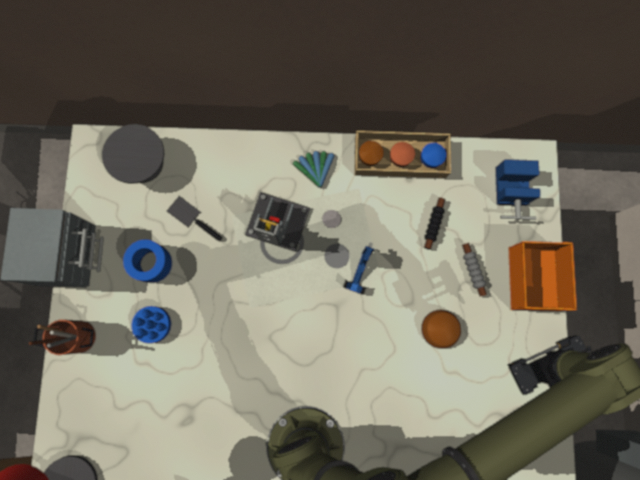

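The scene shows the bracket at about (257,267) and the rack at (360,280). In the top view they are at (360,268) and (278,222). I'll zoom in on both.

```bash
python3 - <<'E'
from h import *
a=cv2.imread("pics/scene0.png");b=cv2.imread("pics/top0.png")
A=cv2.resize(a[225:330,230:400],None,fx=4.7,fy=4.7,interpolation=cv2.INTER_CUBIC)
B=cv2.resize(b[180:300,240:410],None,fx=4.7,fy=4.7,interpolation=cv2.INTER_CUBIC)
cv2.imwrite("pics/a1.png",A);cv2.imwrite("pics/b1.png",B); print(A.shape,B.shape)
E
```

```text
(494, 799, 3) (564, 799, 3)
```

View pics/a1.png

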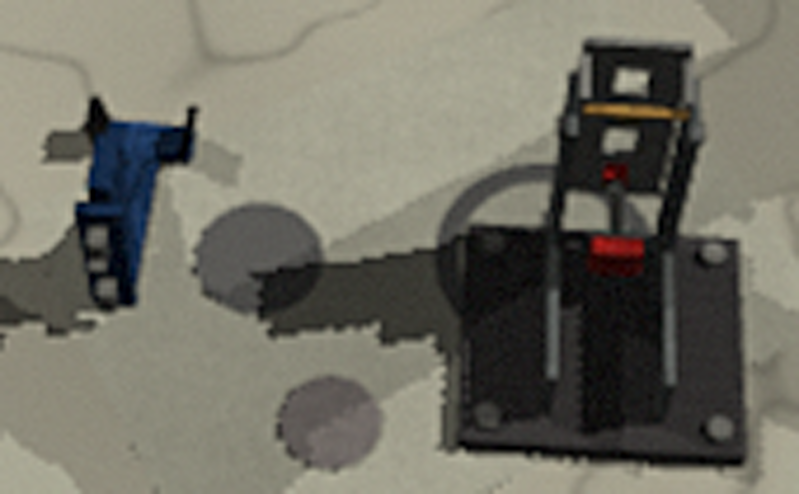

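View pics/b1.png

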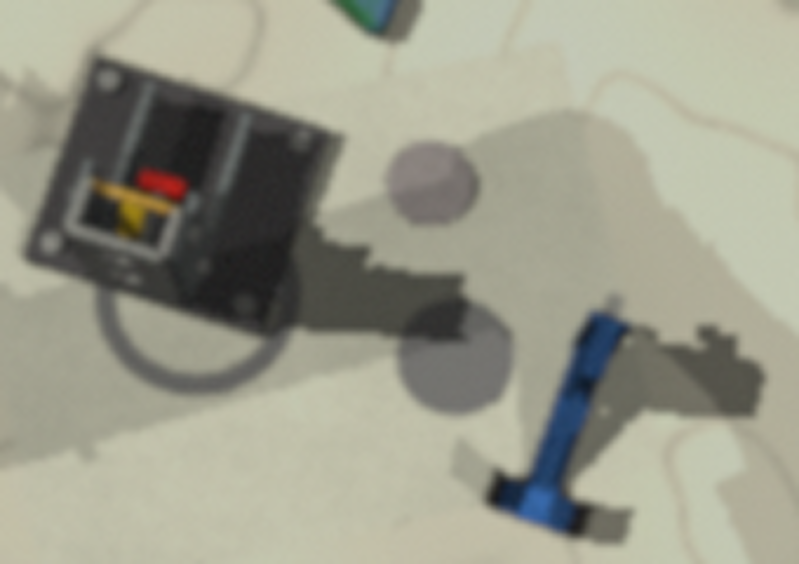

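The crops show the strip and slots facing the robot, with the strip's top edge at (70,230)-(168,257) in the top crop and (585,42)-(692,48) in the scene crop. The bracket's hooks point away from the robot, nearly parallel to the rack's x.

```bash
cat >> h.py <<'E'
def tri(us,vs,ut,vt):
    o1,d1=ray("scene",us,vs);o2,d2=ray("top",ut,vt)
    s=np.linalg.lstsq(np.c_[d1,-d2],o2-o1,rcond=None)[0]
    a,b=o1+d1*s[0],o2+d2*s[1]; return (a+b)/2,np.linalg.norm(a-b)
S=lambda U,V:(230+(U+.5)/4.7-.5,225+(V+.5)/4.7-.5)
T=lambda U,V:(240+(U+.5)/4.7-.5,180+(V+.5)/4.7-.5)
E
python3 - <<'E'
from h import *
np.set_printoptions(precision=4,suppress=True)
print("plate top corners z=.01")
P=[onz("top",*T(*q),.01) for q in[(97,57),(342,137),(270,333),(25,262)]]
Q=[onz("scene",*S(*q),.01) for q in[(745,462),(455,447),(468,230),(740,238)]]
for p,q in zip(P,Q): print(p,q)
for X in(P,Q):
  print([np.linalg.norm(X[i]-X[i-1]) for i in range(4)],[np.degrees(np.arctan2(*(X[i]-X[i-1])[1::-1])) for i in range(4)])
print("strip top", tri(*S(692,46),*T(70,230)),tri(*S(585,41),*T(168,257)))
print("hook tip", tri(*S(97,235),*T(613,300)))
print("fork cheeks z.035",onz("top",*T(495,490),.035),onz("top",*T(583,517),.035))
print("plate top z.11",onz("top",*T(592,316),.11),onz("top",*T(628,326),.11))
# colour: blue mask outlines
im=cv2.imread("pics/top0.png"); h=cv2.cvtColor(im,cv2.COLOR_BGR2HSV)
m=cv2.inRange(h,(100,120,30),(130,255,255)); m[:240]=0;m[300:]=0;m[:,:330]=0;m[:,390:]=0
ys,xs=np.nonzero(m)
for y in range(ys.min(),ys.max()+1): r=xs[ys==y]; print(y,r.min(),r.max(),end="; ")
E
```

```text
plate top corners z=.01
[0.7702 0.1677 0.01  ] [0.7713 0.172  0.01  ]
[ 0.7195 -0.0009  0.01  ] [0.7254 0.009  0.01  ]
[0.5834 0.0432 0.01  ] [0.5843 0.0527 0.01  ]
[0.6266 0.2091 0.01  ] [0.6264 0.2172 0.01  ]
[np.float64(0.14943788800892577), np.float64(0.1760448344745056), np.float64(0.14303889729059102), np.float64(0.17143672665761753)] [np.float64(-16.07039268395632), np.float64(-106.73047654421796), np.float64(162.06502734119812), np.float64(75.41587757642347)]
[np.float64(0.15179214846744535), np.float64(0.16932548385709392), np.float64(0.14767978091845452), np.float64(0.1697764805431411)] [np.float64(-17.30145608576607), np.float64(-105.72629174300002), np.float64(162.81046094745653), np.float64(75.6585701203655)]
strip top (array([0.61  , 0.1593, 0.2101]), np.float64(0.006230602523450796)) (array([0.5954, 0.1017, 0.2119]), np.float64(0.007543096769053072))
hook tip (array([ 0.596 , -0.1741,  0.1055]), np.float64(0.0019838013778897662))
fork cheeks z.035 [ 0.4805 -0.1076  0.035 ] [ 0.4646 -0.1652  0.035 ]
plate top z.11 [ 0.5845 -0.1614  0.11  ] [ 0.5788 -0.1841  0.11  ]
248 366 370; 249 366 371; 250 365 371; 251 365 371; 252 364 370; 253 364 370; 254 363 369; 255 363 368; 256 363 368; 257 362 367; 258 362 367; 259 362 367; 260 361 366; 261 361 365; 262 361 364; 263 360 364; 264 360 364; 265 359 364; 266 359 364; 267 358 363; 268 358 363; 269 358 363; 270 357 362; 271 357 362; 272 357 361; 273 356 361; 274 356 360; 275 356 360; 276 355 360; 277 355 359; 278 355 359; 279 354 359; 280 354 358; 281 353 358; 282 353 358; 283 347 358; 284 347 358; 285 347 358; 286 346 359; 287 347 361; 288 349 361; 289 351 361; 290 353 361; 291 357 360;
```

Call:
send_rows(
  xyz=[
    [26,-16,0],
    [52,-33,0],
    [78,-49,0],
    [104,-66,0],
    [130,-82,0],
    [156,-98,0],
    [182,-115,0],
    [208,-131,0],
    [234,-148,0],
    [260,-164,0],
  ],
  dr=[
    [0,0,0.073],
    [0,0,0.146],
    [0,0,0.22],
    [0,0,0.293],
    [0,0,0.366],
    [0,0,0.44],
    [0,0,0.513],
    [0,0,0.586],
    [0,0,0.66],
    [0,0,0.733],
  ],
  jaw=87,
  grip_force=50,
)

```text
time: 0.93
position: [0.4408, -0.3297, 0.2392]
tool_rot: [-3.106, 0.472, 0.001]
ft_force: [0.5, 0.0, 0.1]
grip_width: 0.999
grip_force: 0.0
```

```bash
cat >> h.py <<'E'
np.set_printoptions(precision=4,suppress=True)
def delta(p,yaw):
    s=get_state(); M=R.from_rotvec(s["tool_rot"]); G=R.from_euler("z",yaw,degrees=True)*R.from_matrix(np.diag([1,-1,-1]))
    print("t",s["time"],"pos",s["position"],"yaw",np.degrees(np.arctan2(*M.as_matrix()[1::-1,0])),"dxyz mm",M.inv().apply(np.array(p)-s["position"])*1000,"dr",(M.inv()*G).as_rotvec(),"F",s["ft_force"],"q7",s["joint_positions"][6])
E
python3 -c "
from h import *
delta([.552,-.160,.24],-17)
try: print(nose_length)
except Exception as e: print(e)"
```

```text
t 0.9333 pos [ 0.4408 -0.3297  0.2392] yaw -17.29190094336478 dxyz mm [  55.7116 -195.0304   -0.8065] dr [-0.0001  0.0007 -0.0051] F [0.5305 0.0154 0.1472] q7 -1.2993240826038968
0.017
```

Call:
send_rows(
  xyz=[
    [6,-24,0],
    [12,-46,0],
    [19,-68,0],
    [26,-92,0],
    [33,-116,0],
    [40,-140,0],
    [46,-163,0],
    [51,-182,0],
    [54,-192,0],
    [54,-192,0],
  ],
  dr=[
    [0,0,0],
    [0,0,0],
    [0,0,0],
    [0,0,0],
    [0,0,0],
    [0,0,0],
    [0,0,0],
    [0,0,0],
    [0,0,0],
    [0,0,0],
  ],
)

```text
time: 1.77
position: [0.5495, -0.1606, 0.2392]
tool_rot: [-3.106, 0.459, 0.001]
ft_force: [-0.1, -0.1, 0.5]
grip_width: 1.003
grip_force: 0.0
```

```bash
python3 - <<'E'
from h import *
delta([.552,-.160,.24],-17)
s=get_image("scene");t=get_image("top")
A=cv2.resize(s[190:310,210:370,::-1],None,fx=5,fy=5,interpolation=cv2.INTER_CUBIC)[:,:,:]
cv2.imwrite("pics/c.png",A)
p=get_state()["position"]
for d in(0,.015): print(proj("scene",p+[0,0,-d]),proj("top",p+[0,0,-d]))
E
```

```text
t 1.7667 pos [ 0.5495 -0.1606  0.2392] yaw -16.820334760164126 dxyz mm [ 2.2012 -1.3399 -0.842 ] dr [-0.0014  0.0005  0.0031] F [-0.0571 -0.1205  0.4625] q7 -1.6747645560956808
[245.6958 230.3447] [371.8    252.3376]
[246.3064 233.8566] [371.1304 253.1901]
```

View pics/c.png

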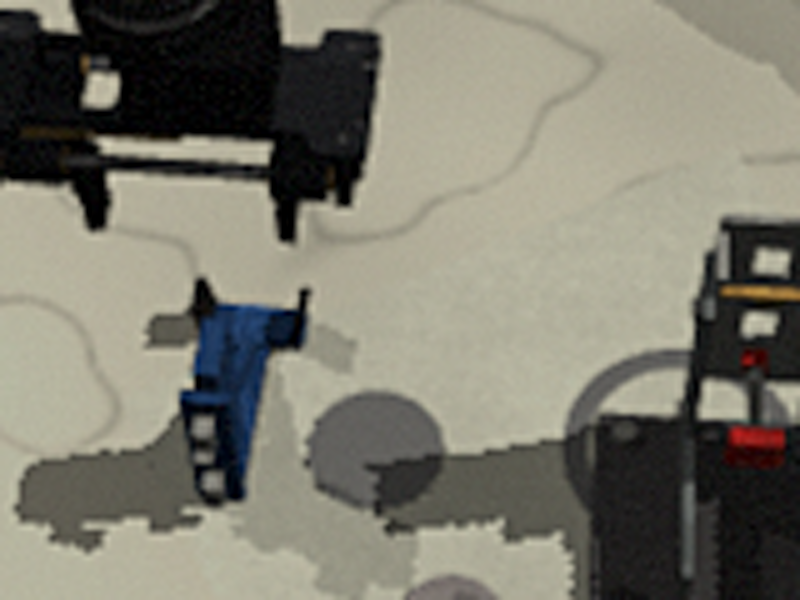

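The gripper is open above the bracket. The back plate's face shows its top corners at (182,393) and (222,393) in the crop, and its foot at (200,498)-(243,498).

```bash
python3 - <<'E'
from h import *
C=lambda U,V:(210+(U+.5)/5-.5,190+(V+.5)/5-.5)
for q,z in[((182,394),.11),((222,394),.11),((200,499),0),((243,499),0),((190,380),.125),((215,378),.125)]: print(q,onz("scene",*C(*q),z))
y=np.radians(-17);d=np.array([np.cos(y),np.sin(y),0]);e=np.array([-np.sin(y),np.cos(y),0])
for o in ([.577,-.168,0],[.582,-.172,0]):
  for n,a,b,z in[("plate top L",0,.014,.11),("plate top R",0,-.014,.11),("bot L",0,.014,0),("bot R",0,-.014,0),("web",-.008,.007,.125),("web",-.008,-.007,.125),("web front",-.044,.007,.125),("forkend",-.13,.032,.035),("forkend",-.13,-.032,.035),("hook",.014,0,.098)]:
    p=np.array(o)+a*d+b*e+[0,0,z]; u,v=proj("scene",p); x,w=proj("top",p); print(n,((u-209.5)*5).round(),((v-189.5)*5).round(),"top",((x-239.5)*4.7).round(),((w-179.5)*4.7).round())
E
```

```text
(182, 394) [ 0.5773 -0.1813  0.11  ]
(222, 394) [ 0.5819 -0.1603  0.11  ]
(200, 499) [ 0.5809 -0.1827  0.    ]
(243, 499) [ 0.5862 -0.1585  0.    ]
(190, 380) [ 0.579  -0.1757  0.125 ]
(215, 378) [ 0.5806 -0.1626  0.125 ]
plate top L 233.0 391.0 top 582.0 321.0
plate top R 181.0 388.0 top 624.0 336.0
bot L 249.0 491.0 top 565.0 348.0
bot R 201.0 487.0 top 604.0 361.0
web 220.0 363.0 top 591.0 333.0
web 194.0 361.0 top 612.0 340.0
web front 229.0 307.0 top 573.0 388.0
forkend 304.0 274.0 top 482.0 518.0
forkend 197.0 266.0 top 576.0 550.0
hook 205.0 423.0 top 607.0 311.0
plate top L 227.0 400.0 top 588.0 314.0
plate top R 175.0 397.0 top 631.0 328.0
bot L 243.0 499.0 top 571.0 341.0
bot R 195.0 496.0 top 610.0 354.0
web 214.0 372.0 top 597.0 325.0
web 187.0 370.0 top 619.0 333.0
web front 223.0 316.0 top 580.0 380.0
forkend 299.0 282.0 top 489.0 511.0
forkend 192.0 274.0 top 582.0 543.0
hook 199.0 432.0 top 614.0 303.0
```

Call:
send_rows(
  xyz=[
    [5,1,8],
    [5,1,24],
    [5,1,42],
    [5,1,62],
    [5,1,82],
    [5,1,102],
    [5,1,118],
    [5,1,127],
    [5,1,131],
    [5,1,131],
  ],
  dr=[
    [0,0,0],
    [0,0,0],
    [0,0,0],
    [0,0,0],
    [0,0,0],
    [0,0,0],
    [0,0,0],
    [0,0,0],
    [0,0,0],
    [0,0,0],
  ],
)

```text
time: 2.7
position: [0.5522, -0.1669, 0.1075]
tool_rot: [3.106, -0.469, -0.003]
ft_force: [0.6, 0.9, 0.0]
grip_width: 0.996
grip_force: 0.0
```

Call:
send_rows(
  xyz=[
    [0,0,0],
    [0,0,0],
    [0,0,0],
    [0,0,0],
    [0,0,0],
    [0,0,0],
    [0,0,0],
    [0,0,0],
    [0,0,0],
    [0,0,0],
  ],
  dr=[
    [0,0,0],
    [0,0,0],
    [0,0,0],
    [0,0,0],
    [0,0,0],
    [0,0,0],
    [0,0,0],
    [0,0,0],
    [0,0,0],
    [0,0,0],
  ],
  jaw=5,
  grip_force=50,
)

```text
time: 3.53
position: [0.553, -0.166, 0.1085]
tool_rot: [3.107, -0.467, 0.0]
ft_force: [0.6, -0.4, -0.5]
grip_width: 0.323
grip_force: 0.0
```

Call:
send_rows(
  xyz=[
    [0,0,0],
    [0,0,0],
    [0,0,0],
    [0,0,0],
    [0,0,0],
    [0,0,0],
    [0,0,0],
    [0,0,0],
    [0,0,0],
    [0,0,0],
  ],
  dr=[
    [0,0,0],
    [0,0,0],
    [0,0,0],
    [0,0,0],
    [0,0,0],
    [0,0,0],
    [0,0,0],
    [0,0,0],
    [0,0,0],
    [0,0,0],
  ],
)

```text
time: 4.37
position: [0.553, -0.1659, 0.1085]
tool_rot: [-3.107, 0.467, 0.0]
ft_force: [-1.1, 0.9, -1.0]
grip_width: 0.158
grip_force: 49.9
```

```bash
python3 - <<'E'
from h import *
delta([.554,-.163,.27],-16)
E
```

```text
t 4.3667 pos [ 0.553  -0.1659  0.1085] yaw -17.082510735841716 dxyz mm [   0.0845   -3.1254 -161.5115] dr [-0.      0.0001 -0.0189] F [-1.1066  0.8775 -0.9585] q7 -1.7081677874860997
```

Call:
send_rows(
  xyz=[
    [0,0,-4],
    [0,0,-12],
    [0,0,-24],
    [0,0,-38],
    [0,0,-54],
    [0,0,-70],
    [0,0,-84],
    [0,0,-96],
    [0,0,-102],
    [0,0,-104],
  ],
  dr=[
    [0,0,0],
    [0,0,0],
    [0,0,0],
    [0,0,0],
    [0,0,0],
    [0,0,0],
    [0,0,0],
    [0,0,0],
    [0,0,0],
    [0,0,0],
  ],
)

```text
time: 5.2
position: [0.5537, -0.1663, 0.2144]
tool_rot: [3.106, -0.467, 0.004]
ft_force: [0.8, -0.5, -4.0]
grip_width: 0.155
grip_force: 49.9
```

Call:
send_rows(
  xyz=[
    [-4,-10,0],
    [-13,-30,0],
    [-26,-60,0],
    [-39,-90,0],
    [-52,-120,0],
    [-65,-150,0],
    [-78,-180,0],
    [-91,-210,0],
    [-102,-235,0],
    [-108,-250,0],
  ],
  dr=[
    [0,0,0],
    [0,0,0],
    [0,0,0],
    [0,0,0],
    [0,0,0],
    [0,0,0],
    [0,0,0],
    [0,0,0],
    [0,0,0],
    [0,0,0],
  ],
)

```text
time: 6.03
position: [0.5209, 0.1099, 0.2116]
tool_rot: [-3.107, 0.458, 0.004]
ft_force: [-0.3, -0.4, -3.5]
grip_width: 0.159
grip_force: 49.9
```

```bash
python3 - <<'E'
from h import *
delta([.517,.154,.1945],-16)
E
```

```text
t 6.0333 pos [0.5209 0.1099 0.2116] yaw -16.771942824481446 dxyz mm [-16.4415 -41.0411  17.2223] dr [-0.001   0.0026 -0.0135] F [-0.3314 -0.413  -3.5486] q7 -2.173694640950004
```

Call:
send_rows(
  xyz=[
    [-2,-6,2],
    [-4,-12,5],
    [-7,-19,8],
    [-10,-26,11],
    [-13,-33,14],
    [-15,-38,16],
    [-16,-41,17],
    [-16,-41,17],
    [-16,-41,17],
    [-16,-41,17],
  ],
  dr=[
    [0,0,0],
    [0,0,-0.003],
    [0,0,-0.006],
    [0,0,-0.009],
    [0,0,-0.012],
    [0,0,-0.013],
    [0,0,-0.013],
    [0,0,-0.013],
    [0,0,-0.013],
    [0,0,-0.013],
  ],
)

```text
time: 6.87
position: [0.5203, 0.148, 0.1957]
tool_rot: [3.109, -0.448, 0.001]
ft_force: [0.1, -0.3, -3.5]
grip_width: 0.156
grip_force: 49.9
```

```bash
python3 - <<'E'
from h import *
delta([.517,.154,.1945],-16)
s=get_image("scene")[:,:,::-1];t=get_image("top")[:,:,::-1]
A=cv2.resize(s[200:320,290:400],(550,600),interpolation=cv2.INTER_CUBIC)
cv2.imwrite("pics/s2.png",A)
B=cv2.resize(t[170:310,200:340],(600,600),interpolation=cv2.INTER_CUBIC)
cv2.imwrite("pics/t2.png",B)
E
```

```text
t 6.8667 pos [0.5203 0.148  0.1957] yaw -16.38147040005598 dxyz mm [-4.8296 -4.8654  1.1625] dr [ 0.0003 -0.0004 -0.0067] F [ 0.1292 -0.3098 -3.4543] q7 -2.2562081946656622
```

View pics/s2.png

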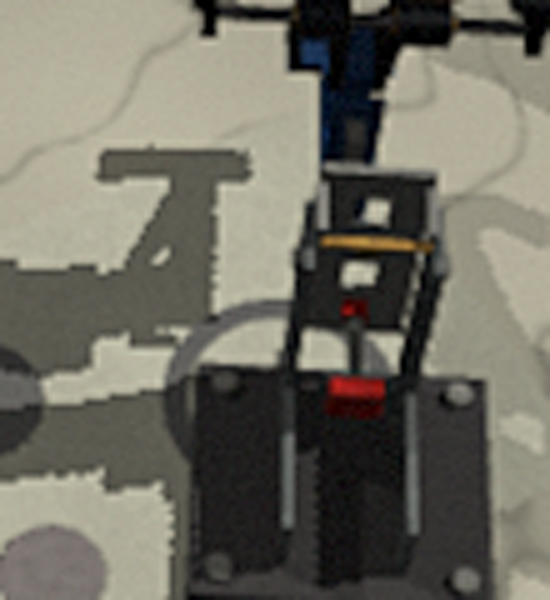

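View pics/t2.png

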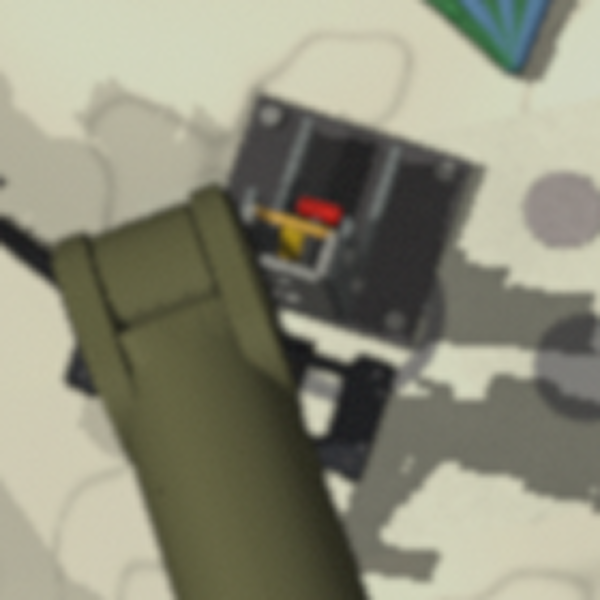

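The scene crop shows the back plate between about x=322 and 381 at row 125, the strip's top edge at (328,172)-(437,180), and see-through slots at (375,210) and (360,273). The top view is hidden by the arm. I'll use the scene camera, which looks along the rack's axis, for a relative lateral measurement.

```bash
python3 - <<'E'
from h import *
D=lambda U,V:(290+(U+.5)/5-.5,200+(V+.5)/5-.5)
s=get_state();p=s["position"];y=np.radians(-16.4);d=np.array([np.cos(y),np.sin(y),0]);e=np.array([-np.sin(y),np.cos(y),0])
o=p+.027*d-[0,0,.1085]
for z in(.11,.09,.07,.05):
  a=[proj("scene",o+b*e+[0,0,z]) for b in(.014,-.014)]; print(z,[((q-[289.5,199.5])*5).round(1) for q in a])
im=cv2.imread("pics/s2.png")
for v in(110,125,140,155): print(v,im[v,300:405:5].tolist()[0:0],[int(x) for x in im[v,300:410:5].max(1)])
pl=lambda P,n,q:(lambda O,dd:O+dd*np.dot(P-O,n)/np.dot(n,dd))(*ray("scene",*D(*q)))
print("tcp e",p@e,"d",p@d)
# strip top ends (back edge ~ plane d=.615..), lateral
for q in[(328,172),(437,180),(325,168),(438,176)]:
  w=onz("scene",*D(*q),.21); print(q,w,"e",w@e,"d",w@d)
P=np.array([.602,.130,0])
for q in[(375,210),(360,273),(322,125),(381,125),(320,230),(441,230)]:
  w=pl(P,d,q); print(q,w,"e",w@e)
print(np.array([.602,.13,0])@d)
E
```

```text
0.11 [array([383.6, 101.4]), array([331. ,  98.4])]
0.09 [array([379.3, 123.9]), array([327.4, 120.9])]
0.07 [array([375.1, 145.9]), array([323.9, 142.9])]
0.05 [array([371. , 167.3]), array([320.5, 164.3])]
110 [] [174, 176, 185, 181, 85, 37, 33, 29, 25, 27, 26, 22, 23, 25, 24, 13, 40, 114, 160, 165, 161, 163]
125 [] [175, 172, 185, 185, 87, 45, 30, 18, 24, 33, 44, 48, 47, 34, 23, 13, 76, 180, 192, 179, 178, 177]
140 [] [177, 176, 184, 179, 90, 57, 28, 16, 21, 27, 41, 46, 44, 34, 8, 54, 154, 188, 182, 179, 181, 179]
155 [] [176, 178, 188, 186, 85, 21, 7, 10, 17, 20, 29, 30, 23, 13, 21, 90, 180, 192, 182, 181, 182, 181]
tcp e 0.2888485028693535 d 0.4572679557206245
(328, 172) [0.5974 0.1083 0.21  ] e 0.2725537623393649 d 0.5424883187992919
(437, 180) [0.6142 0.1617 0.21  ] e 0.3285127077755336 d 0.5435183575286666
(325, 168) [0.5946 0.1075 0.21  ] e 0.27099733801057996 d 0.5400590553912038
(438, 176) [0.6119 0.163  0.21  ] e 0.3290836117135233 d 0.5409456370473075
(375, 210) [0.6037 0.1356 0.1762] e 0.3005497409352987
(360, 273) [0.6033 0.1343 0.1154] e 0.29921161487188647
(322, 125) [0.5939 0.1024 0.2474] e 0.2659437030281371
(381, 125) [0.6021 0.1305 0.2502] e 0.2951641872666408
(320, 230) [0.596  0.1098 0.1546] e 0.2735983890015706
(441, 230) [0.614  0.1709 0.1613] e 0.3373056166405397
0.5408026232835406
```

Call:
send_rows(
  xyz=[
    [0,-3,0],
    [0,-7,0],
    [2,-11,0],
    [5,-11,0],
    [10,-11,0],
    [15,-11,0],
    [20,-11,0],
    [23,-11,0],
    [24,-11,0],
    [24,-11,0],
  ],
  dr=[
    [0,0,0],
    [0,0,0],
    [0,0,0],
    [0,0,0],
    [0,0,0],
    [0,0,0],
    [0,0,0],
    [0,0,0],
    [0,0,0],
    [0,0,0],
  ],
)

```text
time: 7.8
position: [0.5464, 0.152, 0.1953]
tool_rot: [-3.11, 0.447, 0.001]
ft_force: [-0.3, 0.6, -3.7]
grip_width: 0.155
grip_force: 49.9
```

```bash
cat >> h.py <<'E'
yy=np.radians(-16.4);d=np.array([np.cos(yy),np.sin(yy),0]);e=np.array([-np.sin(yy),np.cos(yy),0])
def st():
    s=get_state(); p=s["position"];F=s["ft_force"];M=R.from_rotvec(s["tool_rot"]).as_matrix()
    print("t %.2f d %.4f e %.4f z %.4f | Fd %.1f Fe %.1f Fz %.1f"%(s["time"],p@d,p@e,p[2],F@d,F@e,F[2]),"T",s["torque"].round(2),"yaw %.2f"%np.degrees(np.arctan2(M[1,0],M[0,0])),"tilt",M[:,2].round(4), "q",s["joint_positions"].round(2))
E
python3 -c "
from h import *
st()"
```

```text
t 7.80 d 0.4812 e 0.3001 z 0.1953 | Fd -0.4 Fe 0.5 Fz -3.7 T [ 0.02  0.07 -0.04] yaw -16.38 tilt [-0.0004  0.0001 -1.    ] q [ 0.2   0.22 -0.59  1.7   0.13  1.26 -2.27]
```

Call:
send_rows(
  xyz=[
    [1,0,0],
    [2,0,0],
    [3,0,0],
    [4,0,0],
    [5,0,0],
    [6,0,0],
    [7,0,0],
    [7,0,0],
    [7,0,0],
    [7,0,0],
  ],
  dr=[
    [0,0,0],
    [0,0,0],
    [0,0,0],
    [0,0,0],
    [0,0,0],
    [0,0,0],
    [0,0,0],
    [0,0,0],
    [0,0,0],
    [0,0,0],
  ],
)

```text
time: 8.63
position: [0.5528, 0.1504, 0.1955]
tool_rot: [3.11, -0.446, -0.0]
ft_force: [0.9, 1.1, -3.4]
grip_width: 0.155
grip_force: 49.9
```

Call:
send_rows(
  xyz=[
    [0.5,0,0],
    [1,0,0],
    [1.5,0,0],
    [2,0,0],
    [2.5,0,0],
    [3,0,0],
    [3,0,0],
    [3,0,0],
    [3,0,0],
    [3,0,0],
  ],
  dr=[
    [0,0,0],
    [0,0,0],
    [0,0,0],
    [0,0,0],
    [0,0,0],
    [0,0,0],
    [0,0,0],
    [0,0,0],
    [0,0,0],
    [0,0,0],
  ],
)

```text
time: 9.47
position: [0.5557, 0.1495, 0.1955]
tool_rot: [3.11, -0.446, -0.0]
ft_force: [0.8, 0.2, -3.0]
grip_width: 0.153
grip_force: 49.9
```

```bash
python3 -c "
from h import *
st()"
```

```text
t 9.47 d 0.4909 e 0.3004 z 0.1955 | Fd 0.7 Fe 0.4 Fz -3.0 T [ 0.01 -0.06 -0.04] yaw -16.34 tilt [-0.     -0.0001 -1.    ] q [ 0.2   0.24 -0.58  1.68  0.14  1.26 -2.27]
```

Call:
send_rows(
  xyz=[
    [0.5,0,0],
    [1,0,0],
    [1.5,0,0],
    [2,0,0],
    [2.5,0,0],
    [3,0,0],
    [3,0,0],
    [3,0,0],
    [3,0,0],
    [3,0,0],
  ],
  dr=[
    [0,0,0],
    [0,0,0],
    [0,0,0],
    [0,0,0],
    [0,0,0],
    [0,0,0],
    [0,0,0],
    [0,0,0],
    [0,0,0],
    [0,0,0],
  ],
)

```text
time: 10.3
position: [0.5585, 0.1487, 0.1955]
tool_rot: [3.11, -0.446, -0.0]
ft_force: [-0.4, 0.3, -3.6]
grip_width: 0.158
grip_force: 49.9
```

```bash
python3 -c "
from h import *
st()"
```

```text
t 10.30 d 0.4938 e 0.3004 z 0.1955 | Fd -0.4 Fe 0.2 Fz -3.6 T [ 0.02 -0.01  0.02] yaw -16.33 tilt [-0.0001 -0.0001 -1.    ] q [ 0.2   0.24 -0.58  1.68  0.14  1.26 -2.27]
```

Call:
send_rows(
  xyz=[
    [0.5,0,0],
    [1,0,0],
    [1.5,0,0],
    [2,0,0],
    [2.5,0,0],
    [3,0,0],
    [3,0,0],
    [3,0,0],
    [3,0,0],
    [3,0,0],
  ],
  dr=[
    [0,0,0],
    [0,0,0],
    [0,0,0],
    [0,0,0],
    [0,0,0],
    [0,0,0],
    [0,0,0],
    [0,0,0],
    [0,0,0],
    [0,0,0],
  ],
)

```text
time: 11.13
position: [0.5614, 0.1479, 0.1955]
tool_rot: [3.11, -0.446, -0.0]
ft_force: [0.1, 0.0, -2.4]
grip_width: 0.16
grip_force: 49.9
```

```bash
python3 -c "
from h import *
st()"
```

```text
t 11.13 d 0.4968 e 0.3004 z 0.1955 | Fd 0.1 Fe 0.0 Fz -2.4 T [ 0.04 -0.06 -0.07] yaw -16.34 tilt [-0.     -0.0001 -1.    ] q [ 0.2   0.25 -0.58  1.67  0.14  1.26 -2.27]
```

Call:
send_rows(
  xyz=[
    [0.5,0,0],
    [1,0,0],
    [1.5,0,0],
    [2,0,0],
    [2.5,0,0],
    [3,0,0],
    [3,0,0],
    [3,0,0],
    [3,0,0],
    [3,0,0],
  ],
  dr=[
    [0,0,0],
    [0,0,0],
    [0,0,0],
    [0,0,0],
    [0,0,0],
    [0,0,0],
    [0,0,0],
    [0,0,0],
    [0,0,0],
    [0,0,0],
  ],
)

```text
time: 11.97
position: [0.5643, 0.147, 0.1955]
tool_rot: [3.11, -0.446, -0.0]
ft_force: [0.1, 0.4, -4.5]
grip_width: 0.154
grip_force: 49.9
```

```bash
python3 -c "
from h import *
st()"
```

```text
t 11.97 d 0.4998 e 0.3004 z 0.1955 | Fd 0.0 Fe 0.4 Fz -4.5 T [ 0.06 -0.05  0.01] yaw -16.34 tilt [-0.0001 -0.0001 -1.    ] q [ 0.2   0.25 -0.58  1.67  0.14  1.27 -2.27]
```

Call:
send_rows(
  xyz=[
    [0.5,0,0],
    [1,0,0],
    [1.5,0,0],
    [2,0,0],
    [2.5,0,0],
    [3,0,0],
    [3,0,0],
    [3,0,0],
    [3,0,0],
    [3,0,0],
  ],
  dr=[
    [0,0,0],
    [0,0,0],
    [0,0,0],
    [0,0,0],
    [0,0,0],
    [0,0,0],
    [0,0,0],
    [0,0,0],
    [0,0,0],
    [0,0,0],
  ],
)

```text
time: 12.8
position: [0.5672, 0.1462, 0.1955]
tool_rot: [3.11, -0.446, -0.0]
ft_force: [-0.3, -0.7, -3.4]
grip_width: 0.158
grip_force: 49.9
```

```bash
python3 -c "
from h import *
st()"
```

```text
t 12.80 d 0.5028 e 0.3004 z 0.1955 | Fd -0.1 Fe -0.7 Fz -3.4 T [ 0.04 -0.03 -0.01] yaw -16.34 tilt [-0.     -0.0001 -1.    ] q [ 0.2   0.26 -0.58  1.66  0.15  1.27 -2.27]
```

Call:
send_rows(
  xyz=[
    [0.5,0,0],
    [1,0,0],
    [1.5,0,0],
    [2,0,0],
    [2.5,0,0],
    [3,0,0],
    [3,0,0],
    [3,0,0],
    [3,0,0],
    [3,0,0],
  ],
  dr=[
    [0,0,0],
    [0,0,0],
    [0,0,0],
    [0,0,0],
    [0,0,0],
    [0,0,0],
    [0,0,0],
    [0,0,0],
    [0,0,0],
    [0,0,0],
  ],
)

```text
time: 13.63
position: [0.5693, 0.1456, 0.1954]
tool_rot: [3.109, -0.446, -0.003]
ft_force: [-4.8, 0.4, -0.8]
grip_width: 0.159
grip_force: 49.9
```

```bash
python3 -c "
from h import *
st()"
```

```text
t 13.63 d 0.5050 e 0.3004 z 0.1954 | Fd -4.7 Fe -0.9 Fz -0.8 T [ 0.1   1.08 -0.03] yaw -16.32 tilt [-0.0017 -0.0002 -1.    ] q [ 0.19  0.26 -0.57  1.65  0.15  1.27 -2.26]
```

```bash
python3 - <<'E'
from h import *
s=get_image("scene")[:,:,::-1];t=get_image("top")[:,:,::-1]
A=cv2.resize(s[205:285,330:390],(450,600),interpolation=cv2.INTER_CUBIC)
B=cv2.resize(t[205:265,235:270],(350,600),interpolation=cv2.INTER_CUBIC)
cv2.imwrite("pics/s3.png",np.hstack([A,B]))
E
```

```text
(no output)
```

View pics/s3.png

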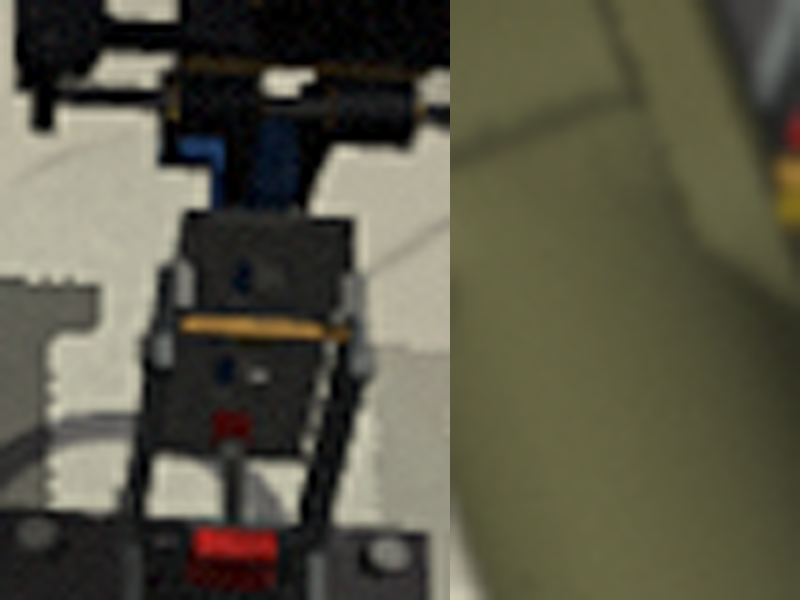

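The hooks are already behind the slot openings, but they sit too far right. Steel fills the right part of each slot, (268,275) and (258,373), while blue back plate shows on the left at (240,277). They are probably catching the slot's side edge, so I'll back off 3 mm, shift about 4 mm sideways and probe again.

Call:
send_rows(
  xyz=[
    [-2,0,0],
    [-4,0,0],
    [-5,1,0],
    [-5,3,0],
    [-5,4.2,0],
    [-5,4.2,0],
    [-4,4.2,0],
    [-3,4.2,0],
    [-2,4.2,0],
    [-2,4.2,0],
  ],
  dr=[
    [0,0,0],
    [0,0,0],
    [0,0,0],
    [0,0,0],
    [0,0,0],
    [0,0,0],
    [0,0,0],
    [0,0,0],
    [0,0,0],
    [0,0,0],
  ],
)

```text
time: 14.57
position: [0.5673, 0.1417, 0.1955]
tool_rot: [-3.11, 0.447, -0.0]
ft_force: [0.7, -0.7, -3.5]
grip_width: 0.156
grip_force: 49.9
```

Call:
send_rows(
  xyz=[
    [0.5,0,0],
    [1,0,0],
    [1.5,0,0],
    [2,0,0],
    [2.5,0,0],
    [3,0,0],
    [3,0,0],
    [3,0,0],
    [3,0,0],
    [3,0,0],
  ],
  dr=[
    [0,0,0],
    [0,0,0],
    [0,0,0],
    [0,0,0],
    [0,0,0],
    [0,0,0],
    [0,0,0],
    [0,0,0],
    [0,0,0],
    [0,0,0],
  ],
)

```text
time: 15.4
position: [0.5681, 0.1416, 0.1954]
tool_rot: [3.109, -0.445, -0.005]
ft_force: [-6.2, 0.4, 0.7]
grip_width: 0.158
grip_force: 49.9
```

```bash
python3 -c "
from h import *
st()"
```

```text
t 15.40 d 0.5050 e 0.2962 z 0.1954 | Fd -6.0 Fe -1.4 Fz 0.7 T [ 0.18  1.31 -0.04] yaw -16.29 tilt [-0.0035 -0.0003 -1.    ] q [ 0.2   0.26 -0.57  1.66  0.15  1.27 -2.26]
```

Call:
send_rows(
  xyz=[
    [-2,0,0],
    [-4,0,0],
    [-4,0,-1],
    [-4,0,-2],
    [-4,0,-3],
    [-4,0,-3],
    [-3,0,-3],
    [-2,0,-3],
    [-1,0,-3],
    [-1,0,-3],
  ],
  dr=[
    [0,0,0],
    [0,0,0],
    [0,0,0],
    [0,0,0],
    [0,0,0],
    [0,0,0],
    [0,0,0],
    [0,0,0],
    [0,0,0],
    [0,0,0],
  ],
)

```text
time: 16.23
position: [0.5669, 0.1418, 0.1975]
tool_rot: [3.109, -0.445, -0.008]
ft_force: [-3.7, 1.9, -11.8]
grip_width: 0.155
grip_force: 49.9
```

Call:
send_rows(
  xyz=[
    [0.5,0,0],
    [1,0,0],
    [1.5,0,0],
    [2,0,0],
    [2.5,0,0],
    [2.5,0,0],
    [2.5,0,0],
    [2.5,0,0],
    [2.5,0,0],
    [2.5,0,0],
  ],
  dr=[
    [0,0,0],
    [0,0,0],
    [0,0,0],
    [0,0,0],
    [0,0,0],
    [0,0,0],
    [0,0,0],
    [0,0,0],
    [0,0,0],
    [0,0,0],
  ],
)

```text
time: 17.07
position: [0.5681, 0.1414, 0.1975]
tool_rot: [3.109, -0.444, -0.011]
ft_force: [-8.7, 2.7, -10.1]
grip_width: 0.156
grip_force: 49.9
```

```bash
python3 -c "
from h import *
st()"
```

```text
t 17.07 d 0.5050 e 0.2960 z 0.1975 | Fd -9.1 Fe 0.1 Fz -10.1 T [ 0.71  2.1  -0.05] yaw -16.27 tilt [-0.0073 -0.0004 -1.    ] q [ 0.2   0.26 -0.57  1.65  0.14  1.28 -2.25]
```

Raising met a downward force inside the slot, so the hooks are in and the stop at d=0.505 is the flush position. I'll ease the push and go down.

Call:
send_rows(
  xyz=[
    [-0.7,0,1],
    [-0.7,0,2],
    [-0.7,0,3],
    [-0.7,0,4],
    [-0.7,0,5],
    [-0.7,0,6],
    [-0.7,0,7],
    [-0.7,0,7],
    [-0.7,0,7],
    [-0.7,0,7],
  ],
  dr=[
    [0,0,0],
    [0,0,0],
    [0,0,0],
    [0,0,0],
    [0,0,0],
    [0,0,0],
    [0,0,0],
    [0,0,0],
    [0,0,0],
    [0,0,0],
  ],
)

```text
time: 17.9
position: [0.5685, 0.1424, 0.1946]
tool_rot: [3.109, -0.444, -0.004]
ft_force: [-13.5, 2.0, 5.8]
grip_width: 0.156
grip_force: 49.9
```

```bash
python3 -c "
from h import *
st()"
```

```text
t 17.90 d 0.5052 e 0.2971 z 0.1946 | Fd -13.6 Fe -1.9 Fz 5.8 T [ 0.22  2.84 -0.03] yaw -16.24 tilt [-0.0026 -0.0004 -1.    ] q [ 0.2   0.26 -0.57  1.66  0.15  1.27 -2.26]
```

Call:
send_rows(
  xyz=[
    [-0.3,0,0],
    [-0.6,0,0],
    [-0.9,0,0],
    [-1.2,0,0],
    [-1.5,0,0],
    [-1.8,0,0],
    [-2,0,0],
    [-2,0,0],
    [-2,0,0],
    [-2,0,0],
  ],
  dr=[
    [0,0,0],
    [0,0,0],
    [0,0,0],
    [0,0,0],
    [0,0,0],
    [0,0,0],
    [0,0,0],
    [0,0,0],
    [0,0,0],
    [0,0,0],
  ],
)

```text
time: 18.73
position: [0.5684, 0.1424, 0.1946]
tool_rot: [-3.11, 0.445, -0.002]
ft_force: [-9.4, 1.6, 2.6]
grip_width: 0.159
grip_force: 49.9
```

```bash
python3 -c "
from h import *
st()"
```

```text
t 18.73 d 0.5051 e 0.2971 z 0.1946 | Fd -9.5 Fe -1.1 Fz 2.6 T [ 0.26  1.76 -0.08] yaw -16.29 tilt [ 0.0011 -0.0002 -1.    ] q [ 0.2   0.26 -0.57  1.66  0.15  1.26 -2.26]
```

Call:
send_rows(
  xyz=[
    [-0.5,0,0],
    [-1,0,0],
    [-1.5,0,0],
    [-2,0,0],
    [-2.5,0,0],
    [-3,0,0],
    [-3,0,0],
    [-3,0,0],
    [-3,0,0],
    [-3,0,0],
  ],
  dr=[
    [0,0,0],
    [0,0,0],
    [0,0,0],
    [0,0,0],
    [0,0,0],
    [0,0,0],
    [0,0,0],
    [0,0,0],
    [0,0,0],
    [0,0,0],
  ],
)

```text
time: 19.57
position: [0.5665, 0.1422, 0.1919]
tool_rot: [-3.109, 0.447, -0.002]
ft_force: [-0.4, 0.8, 1.9]
grip_width: 0.156
grip_force: 49.9
```

```bash
python3 -c "
from h import *
st()"
```

```text
t 19.57 d 0.5034 e 0.2963 z 0.1919 | Fd -0.6 Fe 0.6 Fz 1.9 T [ 0.18 -0.05  0.02] yaw -16.35 tilt [ 0.0016  0.0001 -1.    ] q [ 0.2   0.26 -0.57  1.67  0.15  1.26 -2.26]
```

```bash
python3 - <<'E'
from h import *
s=get_image("scene")[:,:,::-1]
x0,y0,k=340,225,13
A=cv2.resize(s[y0:y0+42,x0:x0+42],(42*k,42*k),interpolation=cv2.INTER_CUBIC)
A=(255*(A/255.)**.5).astype(np.uint8)
cv2.imwrite("pics/s4.png",A)
p=get_state()["position"]; o=p+.028*d-[0,0,.1085]
f=lambda x,yb,z:((proj("scene",o+x*d+yb*e+[0,0,z])-[x0-.5,y0-.5])*k).round().tolist()
for n,zu,L in(("up",.09,.014),("low",.03,.014)):
  print(n,"tongue top tip",f(L,.005,zu+.008),f(L,-.005,zu+.008),"lip bottom tip",f(L,.005,zu-.014),f(L,-.005,zu-.014),"root top",f(0,.005,zu+.008),f(0,-.005,zu+.008))
print("tooth tip top",f(.02,.005,.081),f(.02,-.005,.081))
E
```

```text
up tongue top tip [333.0, 226.0] [284.0, 223.0] lip bottom tip [321.0, 288.0] [272.0, 285.0] root top [333.0, 170.0] [283.0, 167.0]
low tongue top tip [301.0, 389.0] [253.0, 386.0] lip bottom tip [289.0, 446.0] [242.0, 443.0] root top [300.0, 334.0] [253.0, 331.0]
tooth tip top [324.0, 298.0] [275.0, 295.0]
```

View pics/s4.png

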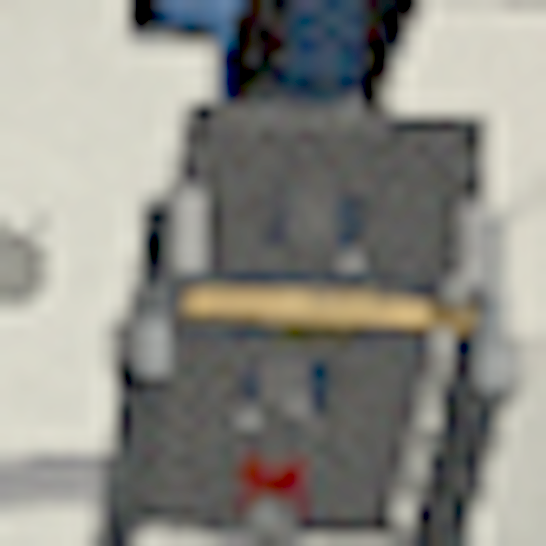

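Both hooks are now laterally centred, with blue plate showing on both sides of the steel. In the upper slot the blue is at (275,220) and (348,220), in the lower at (250,380) and (318,380). Next I'll compare the slot height with the hooks for each possible depth of the strip.

```bash
python3 - <<'E'
from h import *
x0,y0,k=340,225,13
G=lambda U,V:(x0+(U+.5)/k-.5,y0+(V+.5)/k-.5)
p=get_state()["position"]; print("hook underside z",p[2]-.1085+.09)
for D in(.533,.537,.541,.545,.549,.553):
  r=[]
  for u,v in((312,266),(283,411),(335,116)):
    O,dd=ray("scene",*G(u,v)); w=O+dd*((D+.005)-O@d)/(dd@d); r.append(w[2].round(4))
  print("D",D,"z_e up(back ledge)",r[0],"low+60",r[1]+.06,"top-50",r[2]-.05,"underside-ze",1000*(p[2]-.0185-r[0]),1000*(p[2]-.0185-r[2]+.05))
E
```

```text
hook underside z 0.17340966203154728
D 0.533 z_e up(back ledge) 0.1561 low+60 0.1612 top-50 0.1588 underside-ze 17.309662031547298 14.609662031547273
D 0.537 z_e up(back ledge) 0.1619 low+60 0.1673 top-50 0.1642 underside-ze 11.509662031547297 9.209662031547285
D 0.541 z_e up(back ledge) 0.1677 low+60 0.1734 top-50 0.16970000000000002 underside-ze 5.709662031547297 3.709662031547281
D 0.545 z_e up(back ledge) 0.1735 low+60 0.1795 top-50 0.17520000000000002 underside-ze -0.09033796845270281 -1.7903379684527239
D 0.549 z_e up(back ledge) 0.1792 low+60 0.1856 top-50 0.18069999999999997 underside-ze -5.790337968452714 -7.290337968452701
D 0.553 z_e up(back ledge) 0.185 low+60 0.1917 top-50 0.1861 underside-ze -11.590337968452713 -12.690337968452717
```

The images and forces agree. The hooks are in, flush is at d≈0.505, and with the bracket backed off 2 mm the lips rest on the slot edges. I'll raise it slightly, push flush lightly, then go down.

Call:
send_rows(
  xyz=[
    [0,0,-1],
    [0,0,-2],
    [0.7,0,-2],
    [1.4,0,-2],
    [2,0,-2],
    [2.5,0,-2],
    [2.5,0,-1],
    [2.5,0,0],
    [2.5,0,1],
    [2.5,0,2],
  ],
  dr=[
    [0,0,0],
    [0,0,0],
    [0,0,0],
    [0,0,0],
    [0,0,0],
    [0,0,0],
    [0,0,0],
    [0,0,0],
    [0,0,0],
    [0,0,0],
  ],
)

```text
time: 20.45
position: [0.5672, 0.1416, 0.1911]
tool_rot: [3.108, -0.446, -0.002]
ft_force: [-9.1, -0.7, 10.9]
grip_width: 0.157
grip_force: 49.9
```

```bash
python3 -c "
from h import *
st()"
```

```text
t 20.45 d 0.5042 e 0.2960 z 0.1911 | Fd -8.5 Fe -3.2 Fz 10.9 T [-0.5  1.5 -0.2] yaw -16.33 tilt [-0.0014 -0.0012 -1.    ] q [ 0.2   0.26 -0.57  1.67  0.15  1.26 -2.26]
```

Call:
send_rows(
  xyz=[
    [0,0,-1.5],
    [0,0,-3.5],
    [0,0,-3.5],
    [0.7,0,-3.5],
    [1.4,0,-3.5],
    [2.1,0,-3.5],
    [2.8,0,-3.5],
    [3.4,0,-3.5],
    [3.4,0,-3.5],
    [3.4,0,-3.5],
  ],
  dr=[
    [0,0,0],
    [0,0,0],
    [0,0,0],
    [0,0,0],
    [0,0,0],
    [0,0,0],
    [0,0,0],
    [0,0,0],
    [0,0,0],
    [0,0,0],
  ],
)

```text
time: 21.28
position: [0.5681, 0.1416, 0.1927]
tool_rot: [3.109, -0.444, -0.012]
ft_force: [-12.9, 0.2, 4.2]
grip_width: 0.157
grip_force: 49.9
```

```bash
python3 -c "
from h import *
st()"
```

```text
t 21.28 d 0.5050 e 0.2962 z 0.1927 | Fd -12.5 Fe -3.4 Fz 4.2 T [ 0.12  2.62 -0.19] yaw -16.27 tilt [-0.0075 -0.0004 -1.    ] q [ 0.2   0.26 -0.57  1.66  0.15  1.27 -2.26]
```

Call:
send_rows(
  xyz=[
    [0,0,0],
    [0,0,0],
    [-0.5,0,0],
    [-0.5,0,0],
    [-1,0,0],
    [-1,0,0],
    [-1,0,0.5],
    [-1,0,1],
    [-1,0,2],
    [-1,0,2],
  ],
  dr=[
    [0,0.003,0],
    [0,0.006,0],
    [0,0.009,0],
    [0,0.012,0],
    [0,0.012,0],
    [0,0.012,0],
    [0,0.012,0],
    [0,0.012,0],
    [0,0.012,0],
    [0,0.012,0],
  ],
)

```text
time: 22.12
position: [0.5677, 0.1417, 0.1916]
tool_rot: [3.107, -0.444, 0.01]
ft_force: [-12.0, 0.8, 6.8]
grip_width: 0.155
grip_force: 50.0
```

```bash
python3 -c "
from h import *
st()"
```

```text
t 22.12 d 0.5046 e 0.2962 z 0.1916 | Fd -11.7 Fe -2.6 Fz 6.8 T [-0.05  2.64 -0.17] yaw -16.28 tilt [ 0.0058 -0.004  -1.    ] q [ 0.2   0.26 -0.57  1.67  0.15  1.26 -2.26]
```

Call:
send_rows(
  xyz=[
    [-3,0,-1],
    [-3,0,-3],
    [-3,0,-3.5],
    [-1.5,0,-3.5],
    [-0.5,0,-3.5],
    [0,0,-3.5],
    [0,0,-3.5],
    [-0.5,0,-2.5],
    [-1,0,-1.5],
    [-1,0,-0.5],
  ],
  dr=[
    [0,-0.006,0],
    [0,-0.006,0],
    [0,-0.006,0],
    [0,-0.006,0],
    [0,-0.006,0],
    [0,-0.006,0],
    [0,-0.006,0],
    [0,-0.006,0],
    [0,-0.006,0],
    [0,-0.006,0],
  ],
)

```text
time: 22.95
position: [0.5681, 0.1423, 0.1932]
tool_rot: [3.109, -0.445, 0.005]
ft_force: [-13.0, 0.5, 14.1]
grip_width: 0.149
grip_force: 49.9
```

```bash
python3 -c "
from h import *
st()"
```

```text
t 22.95 d 0.5048 e 0.2969 z 0.1932 | Fd -12.6 Fe -3.2 Fz 14.1 T [ 0.05  2.57 -0.13] yaw -16.28 tilt [ 0.0031 -0.0016 -1.    ] q [ 0.2   0.26 -0.57  1.66  0.15  1.26 -2.26]
```

Call:
send_rows(
  xyz=[
    [-0.5,0,0],
    [-0.5,0,0],
    [-0.5,0,0.5],
    [-0.5,0,1],
    [-0.5,0,1.5],
    [-0.5,0,1.5],
    [-0.5,0,1.5],
    [-0.5,0,1.5],
    [-0.5,0,1.5],
    [-0.5,0,1.5],
  ],
  dr=[
    [0,0,0],
    [0,0,0],
    [0,0,0],
    [0,0,0],
    [0,0,0],
    [0,0,0],
    [0,0,0],
    [0,0,0],
    [0,0,0],
    [0,0,0],
  ],
)

```text
time: 23.78
position: [0.568, 0.1427, 0.1922]
tool_rot: [3.109, -0.444, 0.007]
ft_force: [-11.9, 1.0, 11.1]
grip_width: 0.16
grip_force: 49.9
```

```bash
python3 -c "
from h import *
st()"
```

```text
t 23.78 d 0.5046 e 0.2972 z 0.1922 | Fd -11.7 Fe -2.4 Fz 11.1 T [ 0.11  2.26 -0.08] yaw -16.27 tilt [ 0.0043 -0.0012 -1.    ] q [ 0.2   0.26 -0.57  1.67  0.15  1.26 -2.26]
```

Call:
send_rows(
  xyz=[
    [-2,0,-3],
    [-3,0,-5],
    [-3,0,-5],
    [-3,0,-5],
    [-3,0,-5],
    [-2,0,-5],
    [-1,0,-5],
    [0,0,-5],
    [0.5,0,-5],
    [0.5,0,-5],
  ],
  dr=[
    [0,-0.006,0],
    [0,-0.012,0],
    [0,-0.018,0],
    [0,-0.024,0],
    [0,-0.03,0],
    [0,-0.03,0],
    [0,-0.03,0],
    [0,-0.03,0],
    [0,-0.03,0],
    [0,-0.03,0],
  ],
)

```text
time: 24.62
position: [0.568, 0.1413, 0.1945]
tool_rot: [-3.107, 0.445, 0.043]
ft_force: [-5.3, 0.2, -1.5]
grip_width: 0.158
grip_force: 49.9
```

```bash
python3 -c "
from h import *
st()"
```

```text
t 24.62 d 0.5050 e 0.2960 z 0.1945 | Fd -5.1 Fe -1.3 Fz -1.5 T [ 0.04  1.14 -0.15] yaw -16.31 tilt [-0.0268  0.0063 -0.9996] q [ 0.2   0.28 -0.57  1.64  0.14  1.29 -2.25]
```

Call:
send_rows(
  xyz=[
    [-1,0,-1],
    [-1,0,-1],
    [0,0,-1],
    [0.5,0,-1],
    [0.5,0,0],
    [0.5,0,1.5],
    [0.5,0,3],
    [0.5,0,4.5],
    [0.5,0,6],
    [0.5,0,6],
  ],
  dr=[
    [0,0.012,0],
    [0,0.024,0],
    [0,0.024,0],
    [0,0.024,0],
    [0,0.024,0],
    [0,0.024,0],
    [0,0.024,0],
    [0,0.024,0],
    [0,0.024,0],
    [0,0.024,0],
  ],
)

```text
time: 25.45
position: [0.5686, 0.1431, 0.1917]
tool_rot: [-3.109, 0.443, 0.001]
ft_force: [-11.1, 1.2, 9.7]
grip_width: 0.156
grip_force: 49.9
```

```bash
python3 -c "
from h import *
st()"
```

```text
t 25.45 d 0.5051 e 0.2978 z 0.1917 | Fd -11.0 Fe -1.9 Fz 9.7 T [ 0.27  2.19 -0.05] yaw -16.23 tilt [-0.0005  0.0009 -1.    ] q [ 0.2   0.26 -0.57  1.66  0.15  1.26 -2.26]
```

Call:
send_rows(
  xyz=[
    [0,0,0],
    [0,0,0],
    [-0.5,0,0.5],
    [-0.5,0,1],
    [-1,0,1.5],
    [-1,0,2],
    [-1,0,2],
    [-1,0,2],
    [-1,0,2],
    [-1,0,2],
  ],
  dr=[
    [0,0,0],
    [0,0,0],
    [0,0,0],
    [0,0,0],
    [0,0,0],
    [0,0,0],
    [0,0,0],
    [0,0,0],
    [0,0,0],
    [0,0,0],
  ],
)

```text
time: 26.28
position: [0.5684, 0.1435, 0.1903]
tool_rot: [-3.109, 0.443, -0.002]
ft_force: [-10.4, 0.7, 11.0]
grip_width: 0.155
grip_force: 49.9
```

```bash
python3 -c "
from h import *
st()"
```

```text
t 26.28 d 0.5047 e 0.2981 z 0.1903 | Fd -10.2 Fe -2.3 Fz 11.0 T [ 0.24  2.   -0.04] yaw -16.23 tilt [ 0.0012  0.0012 -1.    ] q [ 0.2   0.26 -0.57  1.67  0.15  1.26 -2.26]
```

Call:
send_rows(
  xyz=[
    [-0.5,0,0],
    [-1,0,0],
    [-1.5,0,0],
    [-2,0,0],
    [-2.5,0,0],
    [-2.5,0,0],
    [-2.5,0,0],
    [-2.5,0,0],
    [-2.5,0,0],
    [-2.5,0,0],
  ],
  dr=[
    [0,0,0],
    [0,0,0],
    [0,0,0],
    [0,0,0],
    [0,0,0],
    [0,0,0],
    [0,0,0],
    [0,0,0],
    [0,0,0],
    [0,0,0],
  ],
)

```text
time: 27.12
position: [0.5673, 0.1438, 0.1906]
tool_rot: [-3.108, 0.444, -0.006]
ft_force: [-7.6, 1.1, 10.1]
grip_width: 0.154
grip_force: 49.9
```

```bash
python3 -c "
from h import *
st()"
```

```text
t 27.12 d 0.5036 e 0.2981 z 0.1906 | Fd -7.6 Fe -1.1 Fz 10.1 T [ 0.19  1.3  -0.03] yaw -16.26 tilt [ 0.0042  0.0012 -1.    ] q [ 0.2   0.26 -0.58  1.67  0.15  1.25 -2.26]
```

Call:
send_rows(
  xyz=[
    [0.7,0,-0.5],
    [1.5,0,-0.5],
    [2,0,0],
    [2,0,1],
    [2,0,2],
    [2,0,3],
    [2,0,4],
    [2,0,4],
    [2,0,4],
    [2,0,4],
  ],
  dr=[
    [0,0,0],
    [0,0,0],
    [0,0,0],
    [0,0,0],
    [0,0,0],
    [0,0,0],
    [0,0,0],
    [0,0,0],
    [0,0,0],
    [0,0,0],
  ],
  grip_force=60,
)

```text
time: 27.95
position: [0.5682, 0.1441, 0.1862]
tool_rot: [-3.108, 0.443, -0.003]
ft_force: [-9.3, 2.5, 10.3]
grip_width: 0.159
grip_force: 59.9
```

```bash
python3 -c "
from h import *
st()
s=get_image('scene')[:,:,::-1]; cv2.imwrite('pics/n5.png',s)
a=cv2.imread('pics/scene0.png')
for im in(a,s):
  h=cv2.cvtColor(np.ascontiguousarray(im[240:290,340:385]),cv2.COLOR_BGR2HSV); r=cv2.inRange(h,(0,150,60),(8,255,255))|cv2.inRange(h,(172,150,60),(180,255,255))
  o=cv2.inRange(h,(9,120,80),(28,255,255))
  print([ (np.mean(np.nonzero(r[k]),1)+0).tolist()+[int((r[k]>0).sum())] for k in (slice(0,30),slice(30,50)) if r[k].any()], np.mean(np.nonzero(o),1),(o>0).sum())
"
```

```text
t 27.95 d 0.5044 e 0.2986 z 0.1862 | Fd -9.6 Fe -0.2 Fz 10.3 T [ 0.47  1.72 -0.02] yaw -16.21 tilt [ 0.0019  0.0019 -1.    ] q [ 0.2   0.26 -0.57  1.67  0.15  1.25 -2.26]
[[21.5, 19.0, 6], [7.085106382978723, 20.93617021276596, 47]] [ 8.0426 24.0426] 47
[[7.304347826086956, 21.0, 46]] [ 8.0851 23.8936] 47
```

Call:
send_rows(
  xyz=[
    [0,0,0.5],
    [0,0,1],
    [0,0,1.5],
    [0,0,2],
    [0,0,2.5],
    [0,0,3],
    [0,0,3.5],
    [0,0,4],
    [0,0,4],
    [0,0,4],
  ],
  dr=[
    [0,0,0],
    [0,0,0],
    [0,0,0],
    [0,0,0],
    [0,0,0],
    [0,0,0],
    [0,0,0],
    [0,0,0],
    [0,0,0],
    [0,0,0],
  ],
)

```text
time: 28.83
position: [0.5685, 0.1428, 0.1797]
tool_rot: [-3.108, 0.444, -0.001]
ft_force: [-4.5, 2.4, -1.5]
grip_width: 0.154
grip_force: 59.9
```

```bash
python3 -c "
from h import *
st()
s=get_image('scene')[:,:,::-1]; cv2.imwrite('pics/n6.png',s)
for f in('scene0','n5','n6'):
  im=cv2.imread(f'pics/{f}.png')
  h=cv2.cvtColor(im[235:290,340:385],cv2.COLOR_BGR2HSV); r=cv2.inRange(h,(0,120,40),(9,255,255))|cv2.inRange(h,(170,120,40),(180,255,255))
  n,l,st_,c=cv2.connectedComponentsWithStats(r); print(f,[(st_[i,4],c[i].round(2).tolist()) for i in range(1,n)])
print('slot cols', [cv2.imread(f'pics/{f}.png')[236:266,362].sum(1).tolist() for f in('n5','n6')])
"
```

```text
t 28.83 d 0.5051 e 0.2975 z 0.1797 | Fd -5.0 Fe 1.1 Fz -1.5 T [0.79 0.78 0.04] yaw -16.27 tilt [ 0.0012  0.0014 -1.    ] q [ 0.2   0.27 -0.57  1.68  0.15  1.24 -2.26]
scene0 [(np.int32(17), [20.65, 26.06]), (np.int32(60), [19.98, 42.5]), (np.int32(8), [24.12, 46.75])]
n5 [(np.int32(13), [20.08, 26.77]), (np.int32(79), [20.47, 43.57])]
n6 [(np.int32(17), [20.47, 27.65]), (np.int32(83), [20.59, 44.48])]
slot cols [[90, 105, 101, 85, 60, 66, 80, 97, 106, 109, 75, 225, 342, 228, 64, 75, 85, 114, 147, 113, 216, 253, 86, 93, 99, 102, 74, 93, 101, 126], [94, 87, 110, 88, 54, 32, 100, 116, 109, 118, 96, 223, 341, 231, 40, 109, 108, 59, 88, 147, 144, 190, 218, 90, 94, 123, 129, 65, 55, 94]]
```

The force dropped suddenly while the bracket moved 6.5 mm, and the red flag has moved down about 2 px, so the lock has snapped. I'll press a little more to confirm it is seated.

Call:
send_rows(
  xyz=[
    [0,0,0.5],
    [0,0,1],
    [0,0,1.5],
    [0,0,2],
    [0,0,2.5],
    [0,0,3],
    [0,0,3],
    [0,0,3],
    [0,0,3],
    [0,0,3],
  ],
  dr=[
    [0,0,0],
    [0,0,0],
    [0,0,0],
    [0,0,0],
    [0,0,0],
    [0,0,0],
    [0,0,0],
    [0,0,0],
    [0,0,0],
    [0,0,0],
  ],
)

```text
time: 29.72
position: [0.5684, 0.1423, 0.1783]
tool_rot: [-3.109, 0.446, -0.001]
ft_force: [-8.1, 2.1, 9.4]
grip_width: 0.159
grip_force: 59.9
```

```bash
python3 -c "
from h import *
st()
s=get_image('scene')[:,:,::-1]; cv2.imwrite('pics/n7.png',s)
for f in('n6','n7'):
  im=cv2.imread(f'pics/{f}.png')
  h=cv2.cvtColor(im[235:290,340:385],cv2.COLOR_BGR2HSV); r=cv2.inRange(h,(0,120,40),(9,255,255))|cv2.inRange(h,(170,120,40),(180,255,255))
  n,l,st_,c=cv2.connectedComponentsWithStats(r); print(f,[(st_[i,4],c[i].round(2).tolist()) for i in range(1,n)])
"
```

```text
t 29.72 d 0.5051 e 0.2970 z 0.1783 | Fd -8.3 Fe -0.3 Fz 9.4 T [ 0.38  1.74 -0.02] yaw -16.31 tilt [ 0.0009  0.0003 -1.    ] q [ 0.2   0.27 -0.57  1.68  0.15  1.23 -2.26]
n6 [(np.int32(17), [20.47, 27.65]), (np.int32(83), [20.59, 44.48])]
n7 [(np.int32(14), [20.36, 28.07]), (np.int32(76), [20.57, 44.8])]
```

Call:
send_rows(
  xyz=[
    [-0.3,0,0.5],
    [-0.6,0,1],
    [-1,0,1.5],
    [-1,0,2],
    [-1,0,2.5],
    [-1,0,3],
    [-1,0,3],
    [-1,0,3],
    [-1,0,3],
    [-1,0,3],
  ],
  dr=[
    [0,0,0],
    [0,0,0],
    [0,0,0],
    [0,0,0],
    [0,0,0],
    [0,0,0],
    [0,0,0],
    [0,0,0],
    [0,0,0],
    [0,0,0],
  ],
)

```text
time: 30.6
position: [0.5684, 0.1424, 0.1782]
tool_rot: [-3.11, 0.446, -0.006]
ft_force: [-11.4, 0.4, 22.4]
grip_width: 0.157
grip_force: 59.9
```

```bash
python3 -c "
from h import *
st()
s=get_image('scene')[:,:,::-1]; cv2.imwrite('pics/n8.png',s)
for f in('scene0','n7','n8'):
  im=cv2.imread(f'pics/{f}.png')
  h=cv2.cvtColor(im[235:290,340:385],cv2.COLOR_BGR2HSV); r=cv2.inRange(h,(0,120,40),(9,255,255))|cv2.inRange(h,(170,120,40),(180,255,255))
  n,l,st_,c=cv2.connectedComponentsWithStats(r); print(f,[(st_[i,4],c[i].round(2).tolist()) for i in range(1,n)])
for dz in(0,.006): print(proj('scene',np.array([.63,.12,.06-dz])))
"
```

```text
t 30.60 d 0.5050 e 0.2971 z 0.1782 | Fd -11.1 Fe -2.8 Fz 22.4 T [-0.11  2.46 -0.09] yaw -16.34 tilt [ 0.0038 -0.0004 -1.    ] q [ 0.2   0.27 -0.57  1.68  0.15  1.23 -2.27]
scene0 [(np.int32(17), [20.65, 26.06]), (np.int32(60), [19.98, 42.5]), (np.int32(8), [24.12, 46.75])]
n7 [(np.int32(14), [20.36, 28.07]), (np.int32(76), [20.57, 44.8])]
n8 [(np.int32(12), [20.75, 28.25]), (np.int32(78), [20.49, 44.92])]
[357.2884 273.6873]
[357.0754 274.7763]
```

Hard stop at z=0.178 under 26 N, so the bracket is home. I'll relax the arm and release.

Call:
send_rows(
  xyz=[
    [-0.3,0,-1],
    [-0.5,0,-2],
    [-0.5,0,-3],
    [-0.5,0,-4],
    [-0.5,0,-4.8],
    [-0.5,0,-4.8],
    [-0.5,0,-4.8],
    [-0.5,0,-4.8],
    [-0.5,0,-4.8],
    [-0.5,0,-4.8],
  ],
  dr=[
    [0,0,0],
    [0,0,0],
    [0,0,0],
    [0,0,0],
    [0,0,0],
    [0,0,0],
    [0,0,0],
    [0,0,0],
    [0,0,0],
    [0,0,0],
  ],
)

```text
time: 31.48
position: [0.568, 0.1418, 0.1783]
tool_rot: [-3.109, 0.447, -0.003]
ft_force: [2.2, 2.6, 3.7]
grip_width: 0.156
grip_force: 59.9
```

Call:
send_rows(
  xyz=[
    [0,0,0],
    [0,0,0],
    [0,0,0],
    [0,0,0],
    [0,0,0],
    [0,0,0],
    [0,0,0],
    [0,0,0],
    [0,0,0],
    [0,0,0],
  ],
  dr=[
    [0,0,0],
    [0,0,0],
    [0,0,0],
    [0,0,0],
    [0,0,0],
    [0,0,0],
    [0,0,0],
    [0,0,0],
    [0,0,0],
    [0,0,0],
  ],
  jaw=55,
)

```text
time: 32.32
position: [0.567, 0.1418, 0.1778]
tool_rot: [3.11, -0.446, -0.0]
ft_force: [-0.5, 1.0, -0.0]
grip_width: 0.627
grip_force: 0.0
```

Call:
send_rows(
  xyz=[
    [0,0,-4],
    [0,0,-10],
    [0,0,-20],
    [0,0,-32],
    [0,0,-45],
    [0,0,-60],
    [0,0,-75],
    [0,0,-90],
    [0,0,-100],
    [0,0,-100],
  ],
  dr=[
    [0,0,0],
    [0,0,0],
    [0,0,0],
    [0,0,0],
    [0,0,0],
    [0,0,0],
    [0,0,0],
    [0,0,0],
    [0,0,0],
    [0,0,0],
  ],
)

```text
time: 33.15
position: [0.5684, 0.1424, 0.2815]
tool_rot: [-3.108, 0.446, -0.008]
ft_force: [0.4, -0.3, 0.0]
grip_width: 0.63
grip_force: 0.0
```

Call:
send_rows(
  xyz=[
    [-10,0,0],
    [-30,0,0],
    [-60,0,0],
    [-90,0,0],
    [-110,0,0],
    [-120,0,0],
    [-120,0,0],
    [-120,0,0],
    [-120,0,0],
    [-120,0,0],
  ],
  dr=[
    [0,0,0],
    [0,0,0],
    [0,0,0],
    [0,0,0],
    [0,0,0],
    [0,0,0],
    [0,0,0],
    [0,0,0],
    [0,0,0],
    [0,0,0],
  ],
)

```text
time: 33.98
position: [0.4529, 0.1749, 0.2775]
tool_rot: [-3.109, 0.449, 0.001]
ft_force: [1.3, 0.5, 0.1]
grip_width: 0.633
grip_force: 0.0
```

```bash
python3 - <<'E'
from h import *
st()
s=get_image("scene")[:,:,::-1]; cv2.imwrite('pics/n9.png',s)
for f in('scene0','n8','n9'):
  im=cv2.imread(f'pics/{f}.png')
  h=cv2.cvtColor(im[235:290,340:385],cv2.COLOR_BGR2HSV); r=cv2.inRange(h,(0,120,40),(9,255,255))|cv2.inRange(h,(170,120,40),(180,255,255))
  n,l,st_,c=cv2.connectedComponentsWithStats(r); print(f,[(st_[i,4],c[i].round(2).tolist()) for i in range(1,n)])
cv2.imwrite("pics/s9.png",cv2.resize(s[190:300,300:410],(600,600),interpolation=cv2.INTER_CUBIC))
E
```

```text
t 33.98 d 0.3851 e 0.2956 z 0.2775 | Fd 1.1 Fe 0.9 Fz 0.1 T [0.05 0.03 0.04] yaw -16.43 tilt [-0.0005  0.0004 -1.    ] q [ 0.21 -0.03 -0.62  1.77 -0.02  1.4  -2.26]
scene0 [(np.int32(17), [20.65, 26.06]), (np.int32(60), [19.98, 42.5]), (np.int32(8), [24.12, 46.75])]
n8 [(np.int32(12), [20.75, 28.25]), (np.int32(78), [20.49, 44.92])]
n9 [(np.int32(13), [20.62, 28.08]), (np.int32(75), [20.32, 44.47])]
```

View pics/s9.png

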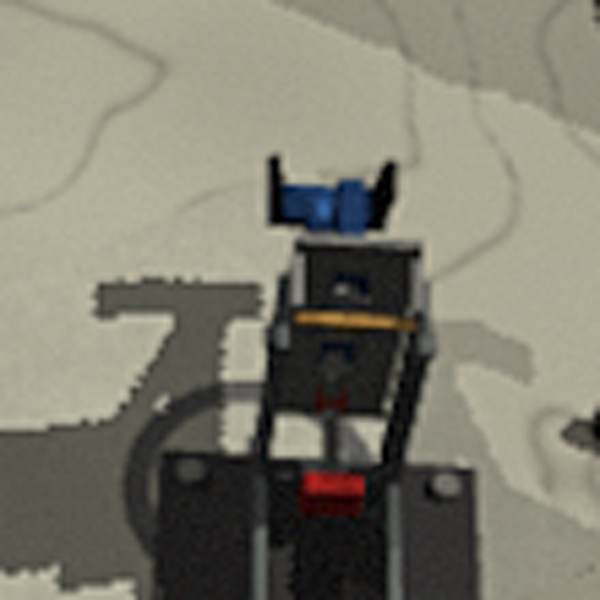

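The bracket hangs upright on its own, centred at (335,205) in the crop. Both hooks are in the slots at (350,285) and (338,355), and the red flag at (333,492) stays down with the gripper clear. I'll hand in.

```bash
python3 -c "
from bench import *
print(close_job())"
```

```text
the job is handed in; nothing more can be done
None
```

I hooked the bracket into both slots, pressed it flush to a hard stop with the lock snapped, and let it go; the tell-tale flag stayed down afterwards, and I handed the job in after about 34 s.

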